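# Clip the tag peg onto the wide bin's sloping lip

### The job

In the laundry room, squeeze open the big wooden spring peg that is stored on the metal stand, take it off, and clip it onto the sloping front lip of the wider of the two white bins, anywhere along that lip. Push it fully down, square to the lip and with its whole width on it, let it spring shut, leave it clamped there by itself, and do not disturb the other things on the counter.

Things in the scene. Friction and masses are not known exactly. Their poses are not given: they have to be found in the camera images.
- peg_clip: Wooden spring peg, 111 mm long, 26 wide, 85 g, paper tag (46 x 40 mm) outside its -x jaw; starts clipped upright on the stand. Origin: underside of its 20 mm steel barrel, midway between the jaws, where the edge it is clipped on touches. z: jaws to handles; x: opening direction; y: hinge line (at z +10). Jaws reach to z -42, tips pinch at -26 to -42. Axes belong to the -x half.
- peg_handles (a point): Point midway between the two round grips (diameter 14 mm) of the closed peg, 62 mm from its origin along z. The grips are 58 mm over their outsides; the peg ends 7 mm above this point. Press them together along the peg's x to open the jaws: about 8 N to begin, 11 N at 0.42 rad.
- peg_jaw (a joint): Opening angle of the peg (rad): 0 pinching a 6 mm panel, -0.08 shut on nothing, 0.55 fully open; a spring closes it. Grips pressed to 36 mm over their outsides give about 0.42, jaw tips about 24 mm apart. Held so, each half leans half this angle from the peg's midline.
- stand: Fixed aluminium stand: base plate 110 x 160 x 6 mm, and an upright panel 6 mm thick, 160 mm wide along y, with its top edge at z = 106 mm. Origin: centre of the underside, below the panel. The peg starts on this edge, up to 40 mm from its middle, x axes of both parallel.
- wide_bin: Fixed white plastic bin, 200 mm wide (y), tub 150 mm deep (x), for boxed stock; back wall 150 mm and sides 110 mm high. Origin on the counter, 55 mm behind the outside of the upright part of its front wall. Front faces its -x, roughly towards the robot.
- wide_bin_lip: Flared front lip of the wide bin, fixed: panel 6 mm thick, 200 wide (y), 95 from edge to root. Origin: middle of its free top edge, 150 mm above the counter. z: up along the panel, out of the edge, leaning 35 degrees from vertical towards the bin's front; x: square to the panel; y: along the edge. A clipped peg has its origin at x 0, z 0 here and its z along this z.
- narrow_bin: Fixed white plastic bin of the same shape but only 120 mm wide; not to be used. Origin as for the wide bin.
- softener_jar: Bystander: grey jar, diameter 70, height 100 mm, between robot and bins. Origin at the centre of its underside.
- scoop_cup: Bystander: white plastic cup, diameter 72, height 70 mm, between robot and bins. Origin at the centre of its underside.
- detergent: Bystander: white bottle, diameter 70, height 170 mm, beyond the bins. Origin at the centre of its underside.
- soap_carton: Bystander: cardboard box 50 x 110 x 70 mm (x, y, height), beyond the bins. Origin at the centre of its underside.

How it is judged (in metres and radians):
On the way, in this order (a step that is already met when the one before it is completed fails the run):
1. the peg is taken off the stand (distance between peg_clip and stand above 0.17 m and contact force between peg_clip and stand below 0.1 N), for 0.1 s.
2. the peg is held squeezed open (over 0.15 rad) at the wide bin's lip (value of joint peg_jaw above 0.15 rad and distance between peg_clip and wide_bin_lip below 0.12 m and contact force between peg_clip and the fingers above 2 N), for 0.1 s.
At the end, for the whole second after the job is handed in: The peg is clamped at rest on the wide bin's lip with the lip between its jaws: barrel within 9 mm of the edge, within 6 mm of the lip's mid-plane, its whole width on the lip (origin within 90 mm of the middle), its axis within 0.22 rad of the lip's slope, sprung shut (joint -0.05 to 0.1) (x of peg_clip in the frame of wide_bin_lip between -0.006 and 0.006 m and y of peg_clip in the frame of wide_bin_lip between -0.09 and 0.09 m and z of peg_clip in the frame of wide_bin_lip between -0.004 and 0.009 m and angle between the z axis of peg_clip and the z axis of wide_bin_lip, either way round below 0.22 rad and value of joint peg_jaw between -0.05 and 0.1 rad and contact force between peg_clip and wide_bin_lip above 2 N and linear speed of peg_clip below 0.02 m/s); the robot touches nothing.
It fails at once if the jar is moved over 30 mm or tipped (distance of softener_jar from where it was at the start of the episode above 0.03 m or angle between softener_jar's own z axis and vertical above 0.4 rad).
It fails at once if the cup is moved over 30 mm or tipped (distance of scoop_cup from where it was at the start of the episode above 0.03 m or angle between scoop_cup's own z axis and vertical above 0.4 rad).
It fails at once if the bottle is moved over 30 mm or tipped (distance of detergent from where it was at the start of the episode above 0.03 m or angle between detergent's own z axis and vertical above 0.4 rad).
It fails at once if the carton is moved over 30 mm or tipped (distance of soap_carton from where it was at the start of the episode above 0.03 m or angle between soap_carton's own z axis and vertical above 0.4 rad).
It also fails if it takes over 38 s, if anything falls off the work surface, if the arm or the gripper's body presses on something with over 40 N, if the wrist force passes 120 N, or if a joint passes its speed limit or range.

### The arm

A 6-joint arm with a two-finger parallel gripper is mounted at the origin on the work surface. World frame = base frame: x ahead of the robot, y to its left, z up, the work surface at z = 0. Lengths are in mm, angles in rad, forces in N, time in s.
With the tool pointing down it reaches from about 350 to 975 mm from the base axis. Payload 7.1 kg.
Tool frame: the origin (TCP) lies between the finger pads; the fingertips stand 17 mm ahead of it and the grasp point (between the pads) lies 2 mm behind it (tip_reach is the y of the fingertips in the tool frame, in mm); y points along the fingers, x is the direction in which the jaws open and shut, and the axes are right-handed (so a half turn about y gives the same grasp; the last joint's range is limited). The gripper opens to 88 mm and grips with 3 to 60 N. Pads are 20 mm wide; open, the fingers measure 115 mm over their backs; the gripper's body (75 mm by 178 mm) begins 61 mm behind the grasp point.
Start: joints at [1.33, 0.423, 1.63, -0, 1.089, -0.019], TCP at [137.46, 609.68, 239.675] pointing down, gripper open.
Joint ranges: [-3, 3], [-0.9, 2.11], [0.09, 2.58], [-1.31, 4.45], [0.11, 2.69], [-2.54, 2.54]. Speed limits (rad/s): [2.39, 2.39, 3.01, 3.14, 3.14, 3.14].

### API

Orientations are given as a rotation vector (axis times angle).
In Python, from workcell import get_obs, get_image, camera_model, close_job, silhouettes, tip_of, tip_reach gives the robot as it stands. The module is installed in compiled form; this text tells all that it offers.
- The arm moves only by the tool arm_command, never from a script. Its argument "targets" is a list of rows, each a list of 4 numbers: the shift along the tool's x, y, z in mm, then the turn about the tool's y in rad. A call has 1 to 20 rows; each row shifts and turns the commanded pose from where the row before left it, along the tool's axes as they then stand; what a row does not reach is not made up. A row lasts 1/12 s, in which the tool goes at most 41.7 mm and 7.16 degrees, less where a joint would pass 70% of its speed; a pose out of reach is approached as far as the arm can. A call is refused whole if a number of a shift passes 41.7 or a number of a turn 0.125, either way. A call with a gripper value outside its range is refused whole. "gripper" is the opening in per cent of the stroke, from 0 (shut) to 100 (fully open), set as the call begins (left out, the last holds). The fingers move at their own pace and stop on an object; the grip force is fixed at half the most. Time passes only in rows, so rows that do not move let the fingers close. It gives the time, the measured TCP pose, the force and the opening at its end, in the units of the state.
- get_obs(): the state, without advancing time (a new reading comes with each control period).
- get_image(name): name is "scene" or "top" or "wrist"; returns the picture (480x640x3 uint8, blue, green, red); there is no depth.
- camera_model(name): a dict with "mtx" (3x3 intrinsics, pixels), "dist" ([k1, k2, p1, p2, k3] as OpenCV has them; the pictures are not rectified), "position" and "orientation" of the camera in the world. Camera axes: x right, y up, looking along -z (the intrinsics and any distortion apply to the point x, -y, -z); pixel columns grow to the right and rows downward; lengths in mm; the calibration is good to about 2 mm. A picture is of the moment at which its call begins: read the wrist's pose just before it. camera_model takes no time and is no camera call; for the wrist camera it gives the pose at the moment of the call.
- close_job(): hands the job in, once; it reports no verdict.
Trained networks look in the newest picture that a camera, given by its name, has taken for a name from the list of things; names that differ only in an ending like _2 or _b are one class to them, and where a whole thing is asked for, a point or a joint stands for the part that bears it (a point fixed in the world has none). Each returns a list of dicts, best first, with "conf" (0 to 1); they miss things now and then, are a little off and sometimes report something else, mostly with a low value. They report only what shows in the picture. A call takes as long as a camera call.
- silhouettes(camera, thing): "pixels" (480x640 bool, what is visible of it) and "at" ([column, row] in pixels, amid what is visible of it).
- tip_of(camera, thing): "at" ([column, row] in pixels: a listed point, or the origin of a listed thing).
The state is a dict: "t": time; "qpos": joint angles; "qvel": joint speeds; "joint_torque": joint torques, N m; "ee_pos": TCP position; "orientation": TCP orientation; "ft_force": force on the tool from outside, world axes, zero at the start; "moment": the same for the moment, N m; "width": finger opening in mm.
Only numpy, scipy, OpenCV 4.12 (cv2) and the standard library are available. Lean on these libraries where they do the work, as an engineer would, in place of code of your own. Each camera call takes 0.05 s, during which the arm holds its last target. There are 200 camera calls.

## Working session

There is one attempt and no reset: what is moved stays moved. The work goes in short steps, Python scripts to look and compute and a tool call to move; the robot and the scene stay as the last step left them, time stands still between calls to the robot, and variables do not carry over. Pictures are saved under pics/ and viewed, about 8 in all and at most 12, crops included, and the job is handed in when it is done.

Besides the shell and the picture viewer there is one more tool, called after ">>>" in YAML: its name, and indented under it one key for each argument. arm_command: Moves the arm, as the interface text tells. Its arguments: {"type":"object","properties":{"targets":{"type":"array","items":{"type":"array","items":{"type":"number"}}},"gripper":{"type":"number"}},"required":["targets"]}

```bash
mkdir -p pics
cat > h.py <<'E'
import numpy as np, cv2
from scipy.spatial.transform import Rotation as R
from workcell import *
def cam(n):
    c=camera_model(n); o=np.array(c["orientation"],float)
    M=o if o.shape==(3,3) else R.from_rotvec(o).as_matrix()
    return np.array(c["mtx"],float),np.array(c["dist"],float),np.array(c["position"],float),M
def ray(n,p,c=None):
    K,d,P,M=c or cam(n)
    u=cv2.undistortPoints(np.array([[p]],float),K,d)[0,0]
    v=M@np.array([u[0],-u[1],-1]); return P,v/np.linalg.norm(v)
def proj(n,X,c=None):
    K,d,P,M=c or cam(n)
    q=(np.atleast_2d(X)-P)@M; q=q*[1,-1,-1]
    return cv2.projectPoints(q,np.zeros(3),np.zeros(3),K,d)[0][:,0]
def tri(rs):
    A=sum(np.eye(3)-np.outer(v,v) for P,v in rs); b=sum((np.eye(3)-np.outer(v,v))@P for P,v in rs)
    X=np.linalg.solve(A,b); e=[np.linalg.norm(np.cross(X-P,v)) for P,v in rs]; return X,e
def onz(r,z): P,v=r; return P+v*(z-P[2])/v[2]
E
python3 - <<'E'
from h import *
print(get_obs()); print(tip_reach if not callable(tip_reach) else tip_reach())
for n in ["scene","top","wrist"]:
    c=camera_model(n); print(n,c)
    cv2.imwrite(f"pics/a_{n}.png",get_image(n))
for t in ["peg_clip","peg_handles","stand","wide_bin","wide_bin_lip","narrow_bin","softener_jar","scoop_cup","detergent","soap_carton"]:
    for n in ["scene","top"]:
        print(t,n,[(np.round(r["at"],1).tolist(),round(r["conf"],2)) for r in tip_of(n,t)][:3])
print(get_obs()["t"])
E
```

```text
{'t': 0.0, 'qpos': array([ 1.32996069e+00,  4.23840028e-01,  1.63067554e+00, -3.69717517e-05,
        1.08857555e+00, -1.89962701e-02]), 'qvel': array([-7.03617056e-05,  5.60427632e-04, -3.24694532e-04, -8.79741025e-04,
       -5.57030750e-04, -8.41956193e-04]), 'joint_torque': array([ 7.57975831e-04, -5.44636595e+01, -2.73660654e+01,  6.43973169e-02,
        2.30050675e-02, -8.55357939e-05]), 'ee_pos': array([137.37361055, 609.18497213, 238.90785668]), 'orientation': array([-1.30695715, -1.043417  ,  1.04537025]), 'ft_force': array([ 0.52330882,  0.16142552, -0.19483923]), 'moment': array([-0.00597276, -0.01267409, -0.00824261]), 'width': 87.39563367937254}
17.0
scene {'mtx': array([[448.89577359,   0.        , 321.04210274],
       [  0.        , 448.89577359, 243.82657038],
       [  0.        ,   0.        ,   1.        ]]), 'dist': array([-0.0310113,  0.       ,  0.       ,  0.       ,  0.       ]), 'position': array([1014.08017938, -327.20824097,  582.26516884]), 'orientation': array([0.77962824, 0.3971355 , 0.8550566 ])}
top {'mtx': array([[622.2343562 ,   0.        , 331.6837
[... 823 characters left out ...]
op [([151.3, 227.6], 0.9)]
stand scene [([451.6, 221.0], 0.8)]
stand top [([181.5, 241.3], 0.85)]
wide_bin scene [([141.8, 372.1], 0.85)]
wide_bin top [([471.5, 257.7], 0.57)]
wide_bin_lip scene [([90.6, 259.5], 0.9)]
wide_bin_lip top [([487.8, 297.2], 0.66)]
narrow_bin scene [([329.4, 305.9], 0.71)]
narrow_bin top [([333.6, 227.4], 0.81)]
softener_jar scene [([323.8, 197.7], 0.87)]
softener_jar top [([254.7, 344.7], 0.94)]
scoop_cup scene [([200.1, 258.8], 0.74)]
scoop_cup top [([398.8, 340.1], 0.8)]
detergent scene [([450.3, 327.9], 0.74), ([196.2, 253.4], 0.51), ([92.4, 260.3], 0.34)]
detergent top []
soap_carton scene [([357.2, 399.5], 0.59)]
soap_carton top [([364.7, 157.1], 0.65)]
1.15
```

View pics/a_scene.png

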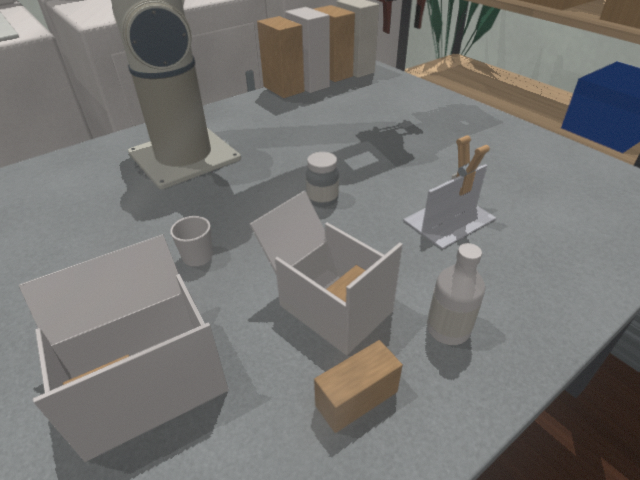

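View pics/a_top.png

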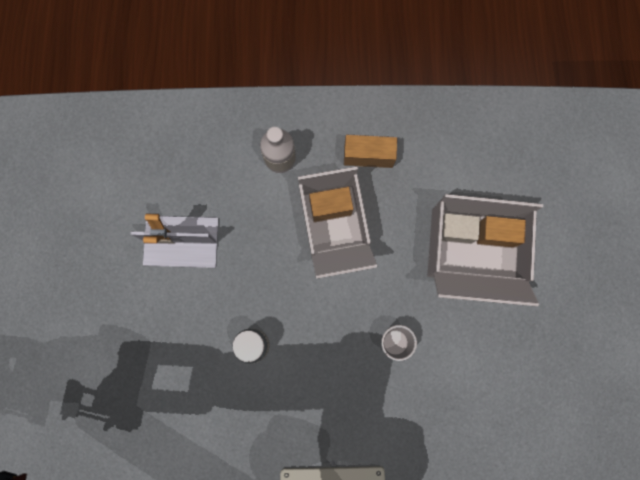

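Run:
```python
import cv2,numpy as np
s=cv2.imread("pics/a_scene.png");t=cv2.imread("pics/a_top.png")
def crop(im,x,y,w,h,f):
    c=cv2.resize(im[y:y+h,x:x+w],None,fx=f,fy=f,interpolation=cv2.INTER_CUBIC)
    for k in range(0,w,10): cv2.line(c,(k*f,0),(k*f,6 if k%50 else 14),(0,0,255),1)
    for k in range(0,h,10): cv2.line(c,(0,k*f),(6 if k%50 else 14,k*f),(0,0,255),1)
    return c
A=crop(s,400,130,100,75,4)
A=crop(s,400,128,100,75,4); B=crop(t,125,205,100,75,4)
C=crop(s,10,230,200,150,2); D=crop(t,430,190,133,100+50,3)[:,:399]
# D scaled to 400x300 at bottom part
D=crop(t,430,255,133,100,3); D=cv2.copyMakeBorder(D,0,0,0,1,0)
cv2.imwrite("pics/b.png",np.vstack([np.hstack([A,B]),np.hstack([C,D])]))
```

```text
(no output)
```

View pics/b.png

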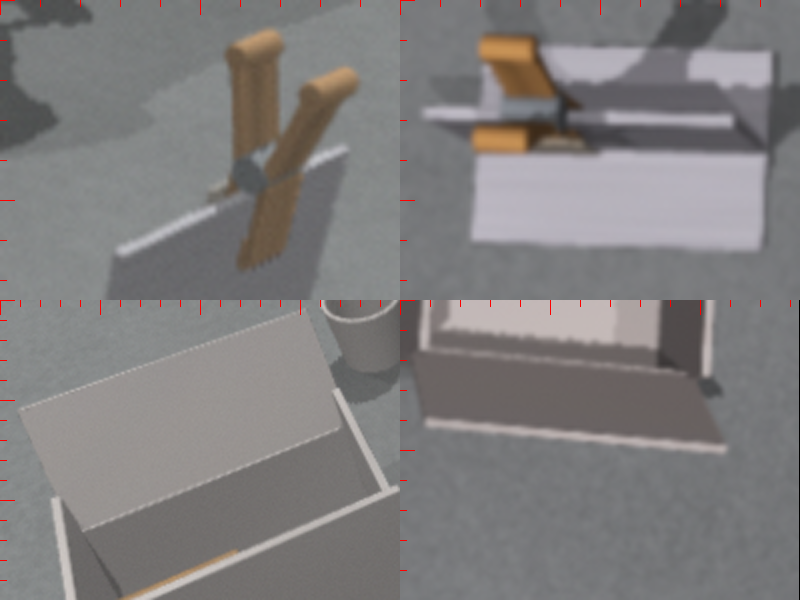

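Run:
```python
from h import *
def T(n,a,b):
    X,e=tri([ray("scene",a),ray("top",b)]); print(n,X.round(1),np.round(e,1)); return X
s1=T("panel -x end L(top)",(486.75,165),(130.5,233.25)); s2=T("panel R",(429.5,190.75),(208.25,235.25))
print(np.linalg.norm(s1-s2), np.degrees(np.arctan2(*(s1-s2)[:2])))
g1=T("grip far",(482.5,148.75),(151.5,217)); g2=T("grip near",(464.25,139.25),(150,240)); print((g1+g2)/2,g1-g2)
l1=T("lip L",(161.5,235.5),(439,296)); l2=T("lip R",(20,284.5),(538.7,304.7)); d=l1-l2
print(np.linalg.norm(d),np.degrees(np.arctan2(*d[:2])),(l1+l2)/2)
T("jar",(323.8,197.7),(254.7,344.7));T("cup",(200.1,258.8),(398.8,340.1));T("handles",(472.3,147.3),(151.3,227.6));T("clip",(461.7,173.8),(158.4,231.2))
# single-view at known heights
for p in [(130.5,233.25),(208.25,235.25)]: print(onz(ray("top",p),106))
for p in [(439,296),(538.7,304.7)]: print(onz(ray("top",p),150))
for p in [(161.5,235.5),(20,284.5)]: print(onz(ray("scene",p),150))
o=get_obs(); print(o["ee_pos"],R.from_rotvec(o["orientation"]).as_matrix().round(3))
```

```text
panel -x end L(top) [596.1 404.7 102.3] [0.9 0.9]
panel R [588.9 243.7 104.9] [0.5 0.5]
161.21519976466013 2.5771550162482195
grip far [615.4 342.9 169.5] [0.2 0.2]
grip near [571.1 345.1 169. ] [0.9 0.9]
[593.24125854 343.99819528 169.22892476] [44.27644497 -2.22546276  0.49460762]
lip L [ 456.4 -209.5  146.8] [0.2 0.2]
lip R [ 434.7 -405.   148.2] [0.9 0.9]
196.77089642278753 6.306649056767275 [ 445.54346869 -307.25576688  147.50741676]
jar [369.5 162.8   1.5] [2.7 2.7]
cup [ 374.4 -142.5   -2.5] [5.1 5.1]
handles [594.9 343.5 163.4] [0.9 0.9]
clip [593.3 340.3 107. ] [6.2 6.2]
[594.78909527 402.90154178 106.        ]
[588.29141716 243.0641733  106.        ]
[ 456.22592254 -208.65790256  150.        ]
[ 434.56384014 -405.37732535  150.        ]
[ 460.35177011 -210.51606252  150.        ]
[ 437.62287129 -403.81405972  150.        ]
[137.45360157 609.69123465 239.69115777] [[ 0.22   0.    -0.976]
 [ 0.976 -0.     0.22 ]
 [-0.    -1.    -0.   ]]
```

>>> arm_command:
  targets:
    - [0,0,0,0.1163]
    - [0,0,0,0.1163]
    - [0,0,0,0.1163]
    - [0,0,0,0.1163]
    - [0,0,0,0.1163]
    - [0,0,0,0.1163]
    - [0,0,0,0.1163]
    - [0,0,0,0.1163]
    - [0,0,0,0.1163]
    - [0,0,0,0.1163]
    - [0,0,0,0.1163]
    - [0,0,0,0.1163]
  gripper: 100

```text
t: 2.15
ee_pos: [137.5, 609.7, 239.7]
orientation: [-1.57, 0.041, -0.041]
ft_force: [1.0, -0.0, 0.1]
width: 87.8
```

>>> arm_command:
  targets:
    - [26,0,-13.6,0]
    - [26,0,-13.6,0]
    - [26,0,-13.6,0]
    - [26,0,-13.6,0]
    - [26,0,-13.6,0]
    - [26,0,-13.6,0]
    - [26,0,-13.6,0]
    - [26,0,-13.6,0]
    - [26,0,-13.6,0]
    - [26,0,-13.6,0]
    - [26,0,-13.6,0]
    - [26,0,-13.6,0]
    - [26,0,-13.6,0]
    - [26,0,-13.6,0]
    - [26,0,-13.6,0]
    - [26,0,-13.6,0]
    - [26,0,-13.6,0]
    - [0,0,0,0]

```text
t: 3.65
ee_pos: [572.3, 355.5, 239.7]
orientation: [-1.571, 0.038, -0.041]
ft_force: [-1.0, 0.0, -0.1]
width: 87.9
```

Run:
```python
from h import *
o=get_obs(); print(o["t"],o["ee_pos"],R.from_rotvec(o["orientation"]).as_matrix().round(4),o["qpos"])
cv2.imwrite("pics/c.png",get_image("wrist"))
Z=R.from_rotvec(o["orientation"]).as_matrix()
print([ (r["at"],r["conf"]) for r in tip_of("wrist","peg_handles")],proj("wrist",[[593.5,344,168],[594.5,403,106],[588.5,243.3,106]]))
for r in tip_of("wrist","peg_handles"): print(onz(ray("wrist",r["at"]),168))
```

```text
3.65 [572.27150934 355.49734654 239.67844481] [[ 9.987e-01  2.200e-03  5.000e-02]
 [-5.000e-02 -2.000e-04  9.987e-01]
 [ 2.200e-03 -1.000e+00 -1.000e-04]] [ 5.38779867e-01  4.93764582e-01  1.51521489e+00 -1.47417768e-03
  1.13084019e+00  5.89455759e-01]
[([346.6, 277.2], 0.93)] [[351.88334985 276.78019678]
 [342.45464333 161.99297247]
 [339.48172752 361.31860495]]
[589.52240688 344.51117679 168.        ]
```

View pics/c.png

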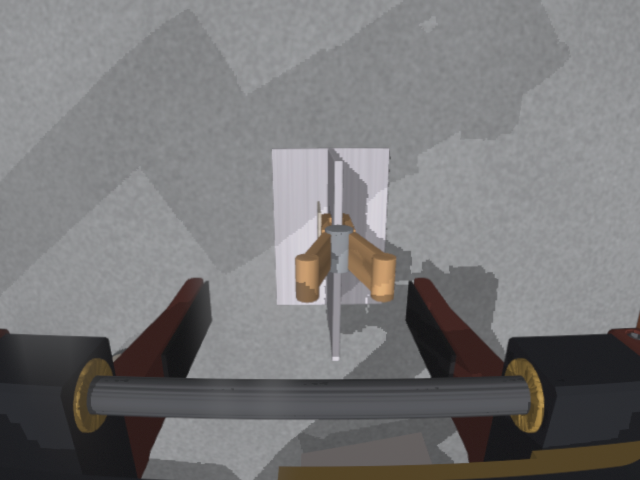

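>>> arm_command:
  targets:
    - [10,0,-5.5,0]
    - [9,0,-5,0]
    - [0,15,0,0]
    - [0,15,0,0]
    - [0,15,0,0]
    - [0,15,0,0]
    - [0,13,0,0]
    - [0,0,0,0]
    - [0,0,0,0]

```text
t: 4.55
ee_pos: [586.5, 346.7, 166.1]
orientation: [-1.571, 0.037, -0.035]
ft_force: [-0.2, 0.0, -0.4]
width: 87.8
```

>>> arm_command:
  targets:
    - [0,0,0,0]
    - [0,0,0,0]
    - [0,0,0,0]
    - [0,0,0,0]
    - [0,0,0,0]
    - [0,0,0,0]
    - [0,0,0,0]
    - [0,0,0,0]
  gripper: 40

```text
t: 5.22
ee_pos: [588.2, 347.9, 170.1]
orientation: [-1.568, 0.033, -0.04]
ft_force: [-2.3, -0.7, 18.4]
width: 38.6
```

Run:
```python
from h import *
o=get_obs(); print(o["t"],o["ee_pos"],o["ft_force"],o["moment"],o["width"])
a=get_image("wrist");b=get_image("scene")
cv2.imwrite("pics/d.png",np.hstack([cv2.resize(a[180:480,120:520],(400,300)),cv2.resize(b[90:240,380:580],(400,300))]))
```

```text
5.2167 [588.19977466 347.89283107 170.11118999] [-2.27609787 -0.72547688 18.39836895] [-0.18665646  0.35717169 -0.00760886] 38.55816190181111
```

View pics/d.png

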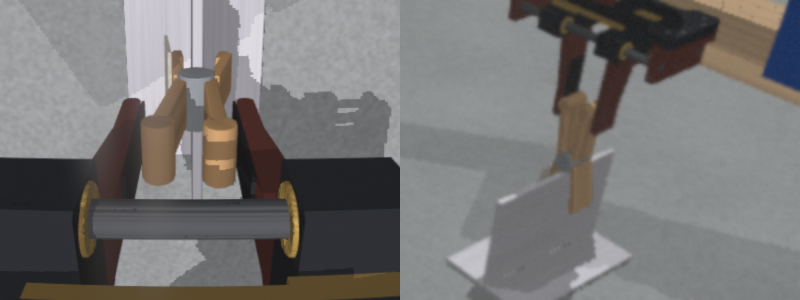

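>>> arm_command:
  targets:
    - [0,-4,0,0]
    - [0,-6,0,0]
    - [0,-8,0,0]
    - [0,-12,0,0]
    - [0,-16,0,0]
    - [0,-20,0,0]
    - [0,-20,0,0]
    - [0,-20,0,0]
    - [0,-20,0,0]
    - [0,-20,0,0]
    - [0,-10,0,0]
    - [0,0,0,0]

```text
t: 6.32
ee_pos: [587.7, 347.4, 326.1]
orientation: [-1.568, 0.033, -0.04]
ft_force: [0.7, 0.5, -0.4]
width: 35.3
```

Run:
```python
from h import *
o=get_obs(); print(o["t"],o["ee_pos"],o["ft_force"],o["moment"],o["width"])
a=get_image("wrist");b=get_image("scene")
cv2.imwrite("pics/e.png",np.hstack([cv2.resize(a[180:480,120:520],(400,300)),cv2.resize(b[0:240,380:640],(400,300))]))
for n in ("wrist","scene"):
  for k in("peg_clip","peg_handles"): print(n,k,[(r["at"],r["conf"]) for r in tip_of(n,k)])
```

```text
6.3167 [587.71645229 347.3713217  326.08019081] [ 0.69806059  0.46224385 -0.38326262] [-0.06149884  0.0371234  -0.03649864] 35.27689661818708
wrist peg_clip [([312.0, 272.4], 0.57)]
wrist peg_handles [([333.7, 323.9], 0.82)]
scene peg_clip [([476.8, 96.1], 0.89)]
scene peg_handles [([496.0, 61.0], 0.64)]
```

View pics/e.png

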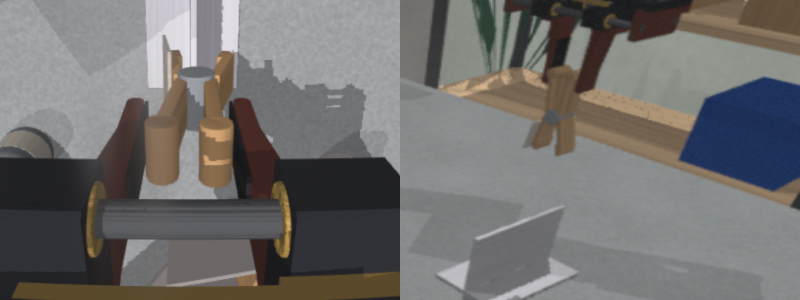

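>>> arm_command:
  targets:
    - [0,0,-5,0.032]
    - [0,0,-15,0.032]
    - [-2.8,0,-28,0]
    - [-2.8,0,-28,0]
    - [-2.8,0,-28,0]
    - [-2.8,0,-28,0]
    - [-2.8,0,-28,0]
    - [-2.8,0,-28,0]
    - [-2.8,0,-28,0]
    - [-2.8,0,-28,0]
    - [-2.8,0,-28,0]
    - [-2.8,0,-28,0]
    - [-2.8,0,-28,0]
    - [-2.8,0,-28,0]
    - [-2.8,0,-28,0]
    - [-2.8,0,-28,0]
    - [-2.8,0,-28,0]
    - [-2.8,0,-28,0]
    - [-2.8,0,-28,0]
    - [-2.8,0,-28,0]

```text
t: 8.28
ee_pos: [478.1, -170.2, 322.3]
orientation: [-1.569, 0.088, -0.087]
ft_force: [-1.3, -0.0, -0.6]
width: 35.1
```

>>> arm_command:
  targets:
    - [-2.8,0,-28,0]
    - [-2.8,0,-28,0]
    - [-2.8,0,-28,0]
    - [-2.8,0,-25,0]
    - [-2.8,0,-20,0]
    - [-2.8,0,-10,0]
    - [0,0,0,0]
    - [0,0,0,0]
    - [0,0,0,0]

```text
t: 9.03
ee_pos: [447.4, -303.9, 322.5]
orientation: [-1.568, 0.087, -0.086]
ft_force: [0.6, 0.4, -1.0]
width: 35.5
```

Run:
```python
from h import *
o=get_obs(); M=R.from_rotvec(o["orientation"]).as_matrix(); print(o["t"],o["ee_pos"],M.round(3),o["ft_force"],o["width"])
a=get_image("wrist"); C=cam("wrist"); cv2.imwrite("pics/f.png",a)
print(proj("wrist",[[456.3,-209,150],[436,-404.5,150]],C).round(1), "peg pts if upright, tcp+2,hinge -55",proj("wrist",o["ee_pos"]+np.array([[0,0,2],[0,0,-53],[0,0,-104]]),C).round(1))
for k in("peg_clip","peg_handles","wide_bin_lip"): print(k,[(r["at"],r["conf"]) for r in tip_of("wrist",k)],[(r["at"],r["conf"]) for r in tip_of("scene",k)] )
```

```text
9.0333 [ 447.38646369 -303.92574066  322.47455996] [[ 0.994 -0.     0.11 ]
 [-0.11   0.001  0.994]
 [-0.    -1.     0.001]] [ 0.56879094  0.41423691 -0.99498387] 35.48852789871438
[[305.8  91.5]
 [307.6 324.5]] peg pts if upright, tcp+2,hinge -55 [[307.9 320.9]
 [307.9 269.4]
 [307.9 240. ]]
peg_clip [([312.7, 270.3], 0.91)] [([476.8, 96.1], 0.89)]
peg_handles [([338.9, 322.5], 0.67)] [([496.0, 61.0], 0.64)]
wide_bin_lip [([306.8, 218.9], 0.81)] [([93.4, 261.4], 0.89), ([482.7, 96.9], 0.26)]
```

View pics/f.png

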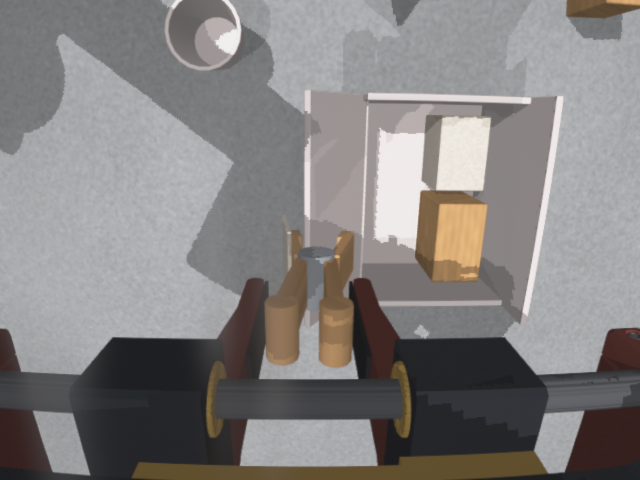

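>>> arm_command:
  targets:
    - [-3.5,0,0,0]
    - [0,10,0,0]
    - [0,15,0,0]
    - [0,15,0,0]
    - [0,15,0,0]
    - [0,10,0,0]
    - [0,8,0,0]
    - [0,5,0,0]
    - [0,3,0,0]
    - [0,0,0,0]
    - [0,0,0,0]

```text
t: 10.3
ee_pos: [444.3, -304.6, 242.0]
orientation: [-1.569, 0.086, -0.087]
ft_force: [0.4, 0.3, -0.3]
width: 35.3
```

Run:
```python
from h import *
o=get_obs(); print(o["t"],o["ee_pos"],o["ft_force"],o["moment"],o["width"])
a=get_image("wrist"); cv2.imwrite("pics/g.png",a[60:460,160:560])
```

```text
10.3 [ 444.30177184 -304.64244137  242.0468891 ] [ 0.41676798  0.26136871 -0.31669758] [-0.07614111  0.03620515  0.00162517] 35.29962761218
```

View pics/g.png

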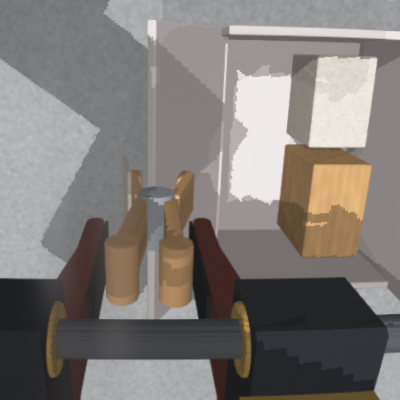

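>>> arm_command:
  targets:
    - [-5,0,0,0]
    - [-5,0.5,0,0]
    - [-5,0.8,0,0]
    - [-5,1,0,0]
    - [-5,1.2,0,0]
    - [-5,1.5,0,0]
    - [0,0,0,0]

```text
t: 10.93
ee_pos: [413.5, -301.1, 236.7]
orientation: [-1.569, 0.087, -0.088]
ft_force: [1.2, -0.2, 1.9]
width: 35.1
```

>>> arm_command:
  targets:
    - [-5,1.8,0,0]
    - [-5,2,0,0]
    - [-5,2.2,0,0]
    - [-5,2.4,0,0]
    - [-5,2.4,0,0]
    - [-5,2.4,0,0]
    - [0,0,0,0]
    - [0,0,0,0]

```text
t: 11.6
ee_pos: [383.4, -297.4, 223.1]
orientation: [-1.568, 0.089, -0.086]
ft_force: [0.3, -0.0, 1.1]
width: 35.3
```

Run:
```python
from h import *
o=get_obs(); print(o["t"],o["ee_pos"],o["ft_force"],o["moment"],o["width"])
a=get_image("wrist");C=cam("wrist"); cv2.imwrite("pics/i.png",a[60:460,160:560])
e=o["ee_pos"]; M=R.from_rotvec(o["orientation"]).as_matrix()
for deg in (15,25,35,45):
    f=np.radians(deg); ax=M[:,0]*np.sin(f)-np.array([0,0,1])*np.cos(f)
    print(deg,proj("wrist",[e+[0,0,2]+ax*k for k in (0,55,106)],C).round(0).tolist())
```

```text
11.6 [ 383.42458079 -297.4139234   223.05740387] [ 0.25897751 -0.0223985   1.06374759] [-0.04379446 -0.02211287  0.04247176] 35.285380734115094
15 [[307.0, 320.0], [335.0, 270.0], [350.0, 241.0]]
25 [[307.0, 320.0], [352.0, 273.0], [379.0, 244.0]]
35 [[307.0, 320.0], [370.0, 276.0], [407.0, 249.0]]
45 [[307.0, 320.0], [386.0, 281.0], [436.0, 256.0]]
```

View pics/i.png

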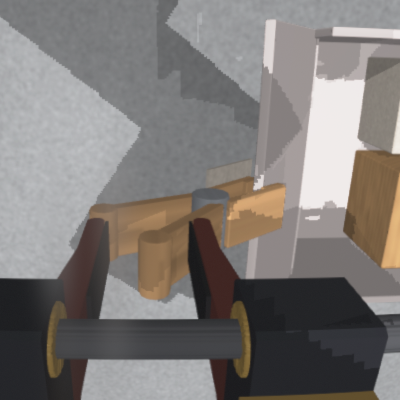

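```bash
cat > fit.py <<'E'
from h import *
from scipy.optimize import differential_evolution
def polys(x0,z0,f,op,yo,e,M,C):
    # 2D tool frame: u=tool x, w=up ; hinge at (x0,z0) rel TCP ; f=tilt (tips to +u)
    P=[]
    for s in (-1,1):
        def half(pts):  # pts closed-frame (x,z) rel hinge
            a=s*op/2      # opening: grips move in
            c,n=np.cos(a),np.sin(a)
            q=[(c*x+ -(-n)*z*-1, 0) for x,z in pts]
            out=[]
            for x,z in pts:
                # rotate so that z>0 moves toward centre (-s dir) 
                X=x*c - n*z; Z=n*x + c*z
                out.append((X,Z))
            return out
        ang=np.linspace(0,2*np.pi,12)
        grip=half([(s*22+7*np.cos(t),52+7*np.sin(t)) for t in ang])
        handle=half([(s*24,52),(s*16,52),(s*2,0),(s*10,0)])
        jaw=half([(s*10,0),(s*2,0),(s*3,-52),(s*11,-52)])
        P+= [grip,handle,jaw]
    P.append([(10*np.cos(t),10*np.sin(t)) for t in np.linspace(0,2*np.pi,12)])
    cf,sf=np.cos(f),np.sin(f); out=[]
    for p in P:
        X=[]
        for x,z in p:
            u=x0+x*cf-z*sf; w=z0+x*sf+z*cf
            for v in (-13,13): X.append(e+M[:,0]*u+M[:,2]*(v+yo)+np.array([0,0,w]))
        out.append(cv2.convexHull(proj("wrist",np.array(X),C).astype(np.float32)))
    return out
def render(p,e,M,C,S=2):
    im=np.zeros((480//S,640//S),np.uint8)
    for h in polys(*p,e,M,C): cv2.fillConvexPoly(im,(h/S).round().astype(np.int32),1)
    return im.astype(bool)
def fit(mask,e,M,C,valid,S=2):
    m=mask[::S,::S]; v=valid[::S,::S]
    def cost(p):
        r=render(p,e,M,C,S); return -((r&m).sum()/(1+((r|m)&v).sum()))
    return differential_evolution(cost,[(-10,60),(-75,0),(-.1,1.5),(0,.55),(-8,4)],seed=1,maxiter=60,popsize=12,tol=1e-4)
E
timeout 500 python3 - <<'E'
from fit import *
o=get_obs();M=R.from_rotvec(o["orientation"]).as_matrix();C=cam("wrist");e=o["ee_pos"]
S=silhouettes("wrist","peg_clip"); print([s["conf"] for s in S],S[0]["pixels"].sum())
a=get_image("wrist"); m=S[0]["pixels"]
print([(k,[(r["at"],r["conf"]) for r in tip_of("wrist",k)]) for k in("peg_clip","peg_handles")])
hsv=cv2.cvtColor(a,cv2.COLOR_BGR2HSV)
dark=(hsv[...,2]<75)|((hsv[...,1]>120)&(hsv[...,2]<95))
dark=cv2.dilate(cv2.morphologyEx(dark.astype(np.uint8),cv2.MORPH_OPEN,np.ones((5,5))),np.ones((3,3)))>0
valid=~(dark&~m); np.savez("m.npz",m=m,valid=valid,a=a)
r=fit(m,e,M,C,valid); print(r.x.round(3),r.fun)
x0,z0,f,op,yo=r.x
print("grip mid rel TCP",x0-np.sin(f)*52,z0+np.cos(f)*52,"tilt deg",np.degrees(f))
b=a.copy()
for h in polys(*r.x,e,M,C): cv2.polylines(b,[h.astype(np.int32)],True,(0,255,0),1)
cv2.drawContours(b,cv2.findContours(m.astype(np.uint8),0,2)[0],-1,(0,0,255),1)
z=lambda im:cv2.resize(im[210:410,200:467],(800,600),interpolation=cv2.INTER_CUBIC)
cv2.imwrite("pics/j.png",z(b))
E
```

```text
[0.74] 12133
[('peg_clip', [([380.9, 275.0], 0.66)]), ('peg_handles', [([293.0, 310.8], 0.87)])]
[ 31.837 -52.064   0.843   0.193  -3.809] -0.8609756097560975
grip mid rel TCP -6.9778501337704135 -17.459934180375406 tilt deg 48.282286990922195
```

View pics/j.png

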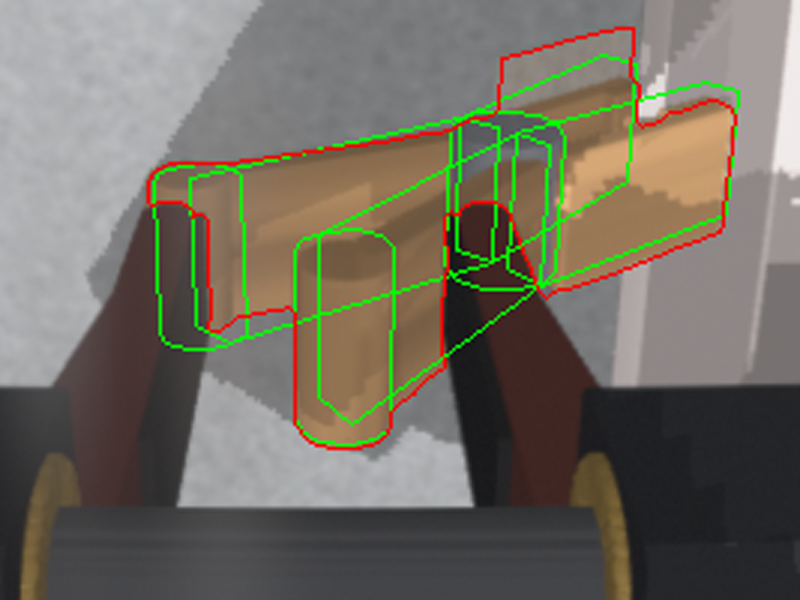

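>>> arm_command:
  targets:
    - [3,-2.5,0,0]
    - [3,-2.5,0,0]
    - [3,-2.5,0,0]
    - [0,0,0,0]

```text
t: 12.18
ee_pos: [394.4, -299.2, 231.7]
orientation: [-1.57, 0.086, -0.088]
ft_force: [0.7, 0.4, 0.1]
width: 35.4
```

>>> arm_command:
  targets:
    - [0,0,0,0]
    - [0,0,0,0]
    - [0,0,0,0]
    - [0,0,0,0]
    - [0,0,0,0]
    - [0,0,0,0]
  gripper: 70

```text
t: 12.68
ee_pos: [393.1, -298.7, 230.8]
orientation: [-1.569, 0.087, -0.087]
ft_force: [0.2, -0.2, 0.6]
width: 61.3
```

```bash
cat > look.py <<'E'
from fit import *
import sys
o=get_obs();M=R.from_rotvec(o["orientation"]).as_matrix();C=cam("wrist");e=o["ee_pos"]
print(o["t"],e,o["ft_force"],o["width"])
a=get_image("wrist");S=silhouettes("wrist","peg_clip"); m=S[0]["pixels"]
hsv=cv2.cvtColor(a,cv2.COLOR_BGR2HSV)
dark=(hsv[...,2]<75)|((hsv[...,1]>120)&(hsv[...,2]<95))
dark=cv2.dilate(cv2.morphologyEx(dark.astype(np.uint8),cv2.MORPH_OPEN,np.ones((5,5))),np.ones((3,3)))>0
valid=~(dark&~m)
r=fit(m,e,M,C,valid); x0,z0,f,op,yo=r.x
E=np.array([(446.2+(e[1]+304)*.11-e[0])*.994,150-e[2]]); d=E-[x0,z0]
print("conf",S[0]["conf"],"hinge",x0,z0,"tilt",np.degrees(f),"op",op,"yo",yo,"iou",r.fun)
print("grip mid rel TCP",x0-np.sin(f)*52,z0+np.cos(f)*52,"edge rel TCP",E,"edge along jaws from hinge",d@[np.sin(f),-np.cos(f)],"perp",d@[np.cos(f),np.sin(f)])
b=a.copy()
for h in polys(*r.x,e,M,C): cv2.polylines(b,[h.astype(np.int32)],True,(0,255,0),1)
cv2.imwrite(sys.argv[1],np.hstack([x[150:450,220:487] for x in (a,b)]))
E
timeout 400 python3 look.py pics/k.png
```

```text
12.6833 [ 393.14404282 -298.74428515  230.84193598] [ 0.19785542 -0.16183771  0.5548994 ] 61.330127145320155
conf 0.7 hinge 30.866373318597837 -52.30670729130979 tilt 34.906737725517125 op 0.0010598260592326048 yo -5.686028967086916 iou -0.9024547803617571
grip mid rel TCP 1.1097729045597546 -9.662308693143721 edge rel TCP [ 53.3122813  -80.84193598] edge along jaws from hinge 36.245799637080324 perp 2.07847786755271
```

View pics/k.png

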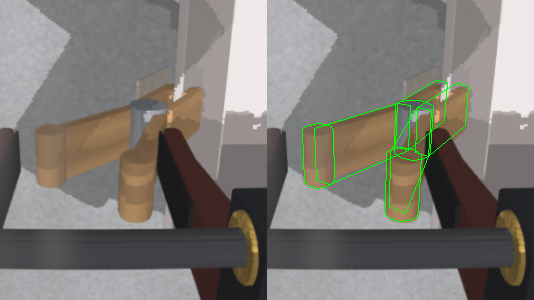

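>>> arm_command:
  targets:
    - [0,0,0,0]
    - [0,0,0,0]
    - [0,0,0,0]
    - [0,0,0,0]
    - [2,0,-2.5,0]
    - [1.5,0,-2.5,0]
    - [0,4,0,0]
    - [0,4,0,0]
    - [0,0,0,0]
    - [0,0,0,0]
  gripper: 100

```text
t: 13.62
ee_pos: [396.0, -303.9, 222.5]
orientation: [-1.568, 0.088, -0.086]
ft_force: [0.4, -0.7, 0.3]
width: 87.9
```

>>> arm_command:
  targets:
    - [0,0,0,0]
    - [0,0,0,0]
    - [0,0,0,0]
    - [0,0,0,0]
    - [0,0,0,0]
    - [0,0,0,0]
    - [0,0,0,0]
    - [0,0,0,0]
  gripper: 54

```text
t: 14.28
ee_pos: [396.2, -304.1, 222.9]
orientation: [-1.569, 0.087, -0.087]
ft_force: [-0.0, 0.7, -0.7]
width: 48.0
```

```bash
timeout 400 python3 look.py pics/l.png
```

```text
14.2833 [ 396.24743759 -304.14180333  222.92183038] [-0.02843857  0.74311464 -0.72809392] 47.9819002630234
conf 0.56 hinge 28.27740248524064 -53.693908940408214 tilt 36.83138390791086 op 0.20299943723002345 yo -2.8975081165954872 iou -0.9134615384615384
grip mid rel TCP -2.894627300316639 -12.072945964423027 edge rel TCP [ 49.63734226 -72.92183038] edge along jaws from hinge 28.194563179840124 perp 5.570152362582354
```

>>> arm_command:
  targets:
    - [1.7,2.5,0,0]
    - [1.7,2.5,0,0]
    - [1.7,2.5,0,0]
    - [1.7,2.5,0,0]
    - [1.7,2.5,0,0]
    - [0,0,0,0]

```text
t: 14.88
ee_pos: [404.8, -305.0, 209.8]
orientation: [-1.569, 0.087, -0.086]
ft_force: [-0.1, -0.0, -0.4]
width: 47.8
```

```bash
timeout 400 python3 look.py pics/l2.png
```

```text
14.8833 [ 404.82387256 -304.97515133  209.82607543] [-0.07013666 -0.03318299 -0.44160366] 47.78235810076117
conf 0.71 hinge 28.403718788531208 -50.55015483656428 tilt 37.05410493484899 op 0.19077364777942124 yo -1.193902321043315 iou -0.9050364077669902
grip mid rel TCP -2.9298647196053977 -9.050678399642457 edge rel TCP [ 41.02124763 -59.82607543] edge along jaws from hinge 15.00573541494568 perp 4.480250159386822
```

>>> arm_command:
  targets:
    - [1.4,1.7,0,0]
    - [1.4,1.7,0,0]
    - [1.2,1.7,0,0]
    - [1.2,1.7,0,0]
    - [0,0,0,0]
    - [0,0,0,0]

```text
t: 15.48
ee_pos: [409.5, -305.8, 204.1]
orientation: [-1.569, 0.087, -0.086]
ft_force: [-4.0, 0.0, 6.3]
width: 47.8
```

```bash
timeout 400 python3 look.py pics/l3.png
```

```text
15.4833 [ 409.54278694 -305.80690276  204.14153027] [-4.0263513   0.00889827  6.33441563] 47.8269684284845
conf 0.83 hinge 28.191154307087988 -54.056345912421094 tilt 37.15106219417297 op 0.1958100621567865 yo -3.2944219998717563 iou -0.903205331640749
grip mid rel TCP -3.2126106892873594 -12.609952293042937 edge rel TCP [ 36.23970304 -54.14153027] edge along jaws from hinge 4.928563791658654 perp 6.363619407225303
```

>>> arm_command:
  targets:
    - [0.8,1.2,0,0]
    - [0,0,0,0]
    - [0,0,0,0]

```text
t: 15.83
ee_pos: [409.6, -305.9, 203.8]
orientation: [-1.569, 0.088, -0.085]
ft_force: [-10.0, 1.3, 16.9]
width: 47.8
```

>>> arm_command:
  targets:
    - [0,0,0,0]
    - [0,0,0,0]
    - [0,0,0,0]
    - [0,0,0,0]
    - [0,0,0,0]
    - [0,0,0,0]
    - [0,0,0,0]
  gripper: 100

```text
t: 16.42
ee_pos: [410.6, -305.7, 202.3]
orientation: [-1.569, 0.087, -0.087]
ft_force: [0.2, -0.2, -1.0]
width: 87.0
```

```bash
timeout 400 python3 look.py pics/l4.png
```

```text
16.4167 [ 410.60983815 -305.68018253  202.25390681] [ 0.1870199  -0.20299475 -0.96468839] 86.95143388879713
conf 0.63 hinge 28.595159707312355 -47.33505533346014 tilt 34.71807150424489 op 0.005231801099413846 yo -1.6003796849868817 iou -0.8945977686435702
grip mid rel TCP -1.0208581683427447 -4.5929041804253 edge rel TCP [ 35.19290972 -52.25390681] edge along jaws from hinge 7.800795685529215 perp 2.621639131306087
```

>>> arm_command:
  targets:
    - [0,-5,0,0]
    - [0,-10,0,0]
    - [0,-15,0,0]
    - [0,-20,0,0]
    - [0,-20,0,0]
    - [0,-20,0,0]
    - [0,-20,0,0]
    - [0,-10,0,0]
    - [0,0,0,0]
    - [0,0,0,0]

```text
t: 17.35
ee_pos: [410.7, -305.8, 322.8]
orientation: [-1.57, 0.086, -0.088]
ft_force: [0.7, 0.4, -1.1]
width: 87.7
```

Run:
```python
from fit import *
o=get_obs();M=R.from_rotvec(o["orientation"]).as_matrix();C=cam("wrist");e=o["ee_pos"]; print(o["t"],e,o["ft_force"])
a=get_image("wrist");t=get_image("top");s=get_image("scene")
L=np.array([0.11,.994,0]);X=np.array([.994,-.11,0]);E0=np.array([446.,-307,150])
zl=-X*np.sin(np.radians(35))+np.array([0,0,1])*np.cos(np.radians(35))
for n in("wrist","scene","top"):
    for k in ("peg_clip","peg_handles"):
        print(n,k,[(np.round(r["at"],1),round(r["conf"],2)) for r in tip_of(n,k)][:2], "expected", proj(n,E0+L*(-0.)+zl*(62 if "h" in k[4:] else 0)).round(1))
    for k in ("softener_jar","scoop_cup"): print(n,k,[np.round(r["at"],1) for r in tip_of(n,k)][:1])
cv2.imwrite("pics/m.png",np.vstack([np.hstack([cv2.resize(a[120:420,220:520],(400,300)),cv2.resize(s[190:340,20:220],(400,300))]),np.hstack([cv2.resize(t[230:330,420:553],(400,300)),cv2.resize(a,(400,300))])]))
```

```text
17.35 [ 410.72886794 -305.80486953  322.83852512] [ 0.69495359  0.37350299 -1.05447208]
wrist peg_clip [(array([427.9, 182.3]), 0.39)] expected [[352.7 211.8]]
wrist peg_handles [(array([306.9, 234.2]), 0.78)] expected [[308.6 229.3]]
wrist softener_jar []
wrist scoop_cup [array([248.7,  33.9])]
scene peg_clip [(array([ 92.5, 256. ]), 0.6)] expected [[ 93.7 257.5]]
scene peg_handles [(array([ 76.5, 217.5]), 0.68), (array([322. , 199.3]), 0.64)] expected [[ 76.7 216.5]]
scene softener_jar [array([324.1, 200.2])]
scene scoop_cup [array([197.5, 256.9])]
top peg_clip [(array([489.2, 297.9]), 0.72)] expected [[489.3 300.1]]
top peg_handles [(array([496.4, 317.1]), 0.68)] expected [[495.5 317.8]]
top softener_jar []
top scoop_cup [array([395.1, 341.1])]
```

View pics/m.png

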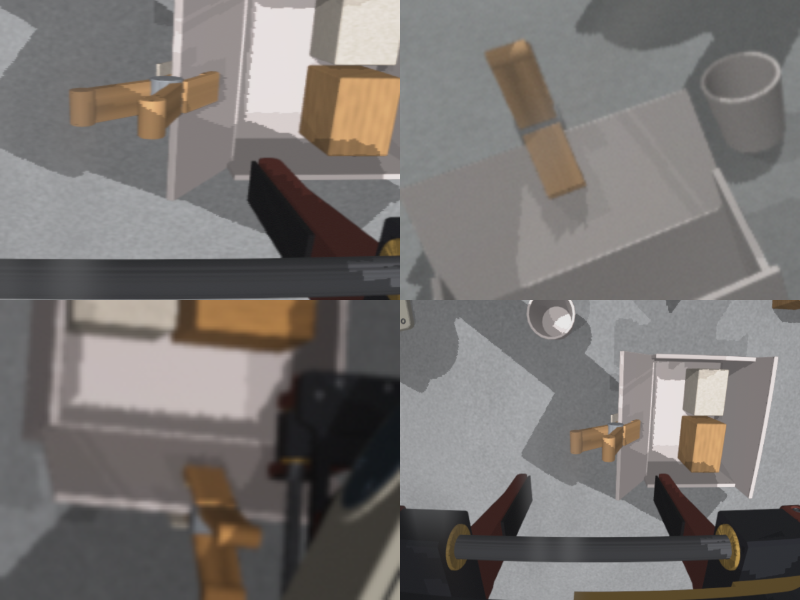

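The final pictures show the peg clamped on the wide bin's lip with its barrel at the edge. In the scene and top views its origin and handles lie within about 2 px of the expected seated positions, the jar and cup have not visibly moved, and the gripper is clear.

```bash
python3 -c "
from workcell import *
print(close_job())"
```

```text
the job is handed in; nothing more can be done
None
```

The peg is clipped near the middle of the wide bin's sloping front lip, and I handed the job in at about 17.5 s; no verdict was given.

**What I did:** I squeezed the peg off the stand and hooked a jaw on the lip edge to tilt it. The tool can only point straight down, so the lip had to do the tilting. The peg turned further than planned, to about 48° instead of 35°. I backed off and let it clamp part-way on the lip, where it settled at about 35°. I then regripped it, opened it by about 0.2 rad, and slid it down the slope until the barrel met the edge. The push force rose to about 20 N before I released it and retreated.

**Last checks:**
- **Fit:** the fit made after release, before the arm withdrew, gave a tilt of 34.7° and an opening of 0.005 rad.
- **Depth and mid-plane:** that fit put the edge 7.8 mm from the hinge, where 10 mm is ideal, and 2.6 mm off the mid-plane. I think that is mostly fit noise, but the seating depth is not confirmed better than that.
- **Scene and top cameras:** both put the peg within about 2 px of the ideal seated position.
- **Bystanders:** the cup and jar had not visibly moved. I did not re-measure the bottle and carton, but the arm did not go near them.
- **Disagreement:** one low-confidence wrist detection (0.39) of the peg's origin was far off. The picture itself contradicted it, so I treated it as false.

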